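# Reset the tripped breaker on the bench supply box

## Robot

A 6-joint arm with a two-finger parallel gripper is mounted at the origin on the work surface. World frame = base frame: x ahead of the robot, y to its left, z up, the work surface at z = 0. Lengths are in mm, angles in rad, forces in N, time in s.
With the tool pointing down it reaches from about 325 to 875 mm from the base axis. Payload 4.4 kg.
Tool frame: the origin (TCP) lies on the centre line of the jaws, within the pads' length; the fingertips stand ahead of it and the grasp point (between the pads) lies 6 mm ahead of it (ctrl.tcp_to_tips is the z of the fingertips in the tool frame, in mm); z points along the fingers, y is the line along which they close (so a half turn about z gives the same grasp; the last joint's range is limited). The gripper opens to 85 mm and grips with 20 to 120 N. Pads are 22 mm wide; open, the fingers measure 114 mm over their backs; the gripper's body (76 mm by 85 mm) begins 54 mm behind the grasp point. The pads swing forward as they close: fully open they stand 13 mm farther back than shut.
Start: joints at [-1.274, 0.207, 1.542, -0, 1.393, -0.15], TCP at [248.954, -518.314, 256.282] pointing down, gripper open.
Joint ranges: [-2.73, 2.73], [-0.86, 2.22], [0.23, 2.46], [-1.11, 4.25], [0.08, 2.63], [-2.82, 2.82]. Speed limits (rad/s): [2.79, 2.79, 3.14, 3.14, 3.14, 3.14].

## Interface

Orientations are given as a 3x3 rotation matrix whose columns are the frame's x, y, z axes.
In Python, from plant import ctrl, sensors, optics gives the robot as it stands. Calls block until the motion is done:
- ctrl.move_ptp(position, orientation): joint-space move of the TCP to a pose.
- ctrl.move_l(position, rot=None, vel=150, threshold=None): straight line of the TCP; rot=None keeps the orientation; vel is the mean speed in mm/s. With threshold (N) it stops when the force on the tool has changed by that much, and returns True; else False.
- ctrl.set_joints(angles): joint-space move.
- ctrl.gripper_to(opening, force=None): finger opening in mm; force is the grip in N (None keeps the last); returns when the fingers have stopped.
- ctrl.hold(seconds).
- ctrl.solve_ik(position, orientation): joint angles nearest the present ones, or None.
- sensors.read_state(): the state.
- optics.grab_frame(name): name is "scene" or "top" or "wrist"; returns (picture, depth): 420x560x3 uint8, red, green, blue; 420x560 float32, mm along the optical axis (not along the pixel's ray), 0 where there is no reading.
- optics.camera_params(name): a dict with "mtx" (3x3 intrinsics, pixels), "R" (3x3) and "t" (3): a world point X has camera coordinates R X + t; the wrist camera has in their place "T_tool_cam" (4x4, takes a point from camera to tool coordinates, whose origin is the TCP and whose axes are the flange's). Camera axes: x right, y down, z forward; pixel columns grow to the right and rows downward; lengths in mm; the calibration is good to about 2 mm. A picture is of the moment at which its call begins: read the wrist's pose just before it. camera_params takes no time and is no camera call.
A pose or a line that the arm cannot do raises ctrl.MotionError and nothing moves.
- ctrl.finish_job(): hands the job in; it is judged then, once.
The state is a dict: "t": time; "q": joint angles; "qvel": joint speeds; "tau": joint torques, N m; "eef_pos": TCP position; "eef_rot": TCP orientation; "force": force on the tool from outside, world axes, zero at the start; "wrist_torque": the same for the moment, N m; "grip_width": finger opening in mm; "grasp_force": force on a finger pad.
Only numpy, scipy, OpenCV 4.12 (cv2) and the standard library are available. Lean on these libraries where they do the work, as an engineer would, in place of code of your own. Each camera call takes 0.05 s, during which the arm holds its last target. There are 200 camera calls.

## Task

One of the three breakers on the grey supply box has tripped: its lever has dropped to the middle, while of its two neighbours one stands fully on and the other is switched fully off. Reset it as an electrician would: push its lever firmly to the off end, towards the robot, until the mechanism latches and the lever stays there, then throw it fully on, away from the robot, so that it stays on, and let go. Do not force the lever against its stops, and leave the other two levers and the tools lying on the box as they are.

Things in the scene. Friction and masses are not known exactly. Their poses are not given: they have to be found in the camera images.
- box: Grey sheet-steel supply box, 300 (x) x 360 (y) x 120 (z) mm, fixed to the bench. Origin: centre of its underside, on the bench. Its x axis points away from the robot (apart from its yaw). Three equal black breakers sit side by side along y in its top plate, 100 mm apart, centred on the box.
- breaker_a: The tripped breaker, in any of the three bays. Black case 130 (x) x 88 (y) mm, 14 mm above the top plate; a collar 74 (x) x 56 (y) mm round the lever's slot stands 21 mm above the plate. Origin: its centre at the level of the top plate, 120 mm above the bench. x axis: towards the lever's ON end, away from the robot; -x: OFF. More than 20 N on it or its lever damages it.
- tip_a (a point): Middle of the top face of the tripped breaker's grey lever; z axis along the lever. Lever 26 mm wide (y), shank 8 mm thick (x), its top 12 mm a head 11 mm thick; upright it stands 33 mm above the collar. Tip x in the breaker's frame: 0 tripped (upright), +22 to +24 mm fully on. Not latched, it can be pushed to on but falls back to the middle when released.
- pin_a (a point): The pin on which the lever turns, along the breaker's y axis: 10 mm below the breaker's origin, 64 mm from the lever's tip.
- off_a (a point): Usual place of the lever's tip on its off stop, 24 mm on the -x side; the true hard stop differs by up to 7 mm either way and must be felt. A spring resists: 4 to 6 N at first, 9 to 13 N near the stop (finger 12 to 20 mm below the tip). It latches only in the last 1 to 2 mm before the stop; released, a latched lever stays there, an unlatched one returns to the middle.
- on_a (a point): Place of the lever's tip when fully on, against its on stop. From off, the latched lever takes 7 to 12 N to start (finger 18 mm below the tip), less and less on the way; a little past the middle it snaps by itself to this stop and stays.
- breaker_b: Neighbouring breaker of the same build, its lever fully ON. Origin and axes as for breaker_a. Must not be switched.
- tip_b (a point): Middle of the top face of breaker_b's lever, +22 mm in x (ON).
- breaker_c: Neighbouring breaker of the same build, its lever fully OFF on purpose. Origin and axes as for breaker_a. Must not be switched.
- tip_c (a point): Middle of the top face of breaker_c's lever, -22 mm in x (OFF).
- screwdriver: Loose screwdriver with a red handle, 200 mm long, up to about 30 mm thick, lying along y on the box's near margin. Origin: underside of its middle. Leave it there.
- socket: Loose plain steel spark-plug socket, 23 mm in diameter, 64 mm tall, standing on the box's far margin. Origin: centre of its underside. Leave it there.

How it is judged (in metres and radians):
On the way, in this order (a step that is already met when the one before it is completed fails the run):
1. the tripped lever is pushed down to its off end (x of tip_a in the frame of breaker_a below -0.015 m), for 0.2 s.
2. the lever is thrown on (x of tip_a in the frame of breaker_a above 0.019 m), for 0.2 s.
At the end, for the whole second after the job is handed in: The tripped breaker's lever, let go, stays fully on (tip at least 19 mm to the on side of the middle); the tips of the other two levers are within 6 mm, and the screwdriver and the socket within 20 mm, of where they were (x of tip_a in the frame of breaker_a above 0.019 m and distance of each of tip_b, tip_c from where it was at the start of the episode below 0.006 m and distance of each of socket, screwdriver from where it was at the start of the episode below 0.02 m); the robot touches nothing.
It fails at once if the breaker or its lever is pushed with more than 20 N (contact force between any of the fingers, the arm and breaker_a above 20 N).
It fails at once if another breaker's lever is moved by more than 12 mm (distance of any of tip_b, tip_c from where it was at the start of the episode above 0.012 m).
It fails at once if the socket on the box is knocked over (angle between socket's own z axis and vertical above 0.5 rad).
It also fails if it takes over 42 s, if anything falls off the work surface, if the arm or the gripper's body presses on something with over 40 N, if the wrist force passes 120 N, or if a joint passes its speed limit or range.

## Working session

There is one attempt and no reset: what is moved stays moved. The work goes in short steps, each a Python script; the robot and the scene stay as the last script left them, time stands still between calls to the robot, and variables do not carry over. Pictures are saved under pics/ and viewed, at most 10 in all, crops included, and the job is handed in when it is done.

```bash
mkdir -p pics; ls; python3 - <<'E'
from plant import ctrl,sensors,optics
import cv2,numpy as np
for n in("top","scene"):
    im,d=optics.grab_frame(n); cv2.imwrite(f"pics/{n}0.png",im[:,:,::-1]); np.savez(f"{n}0.npz",im=im,d=d,**optics.camera_params(n))
    print(n,optics.camera_params(n), (d>0).mean())
s=sensors.read_state();print(s["t"],s["eef_pos"],s["force"],s["grip_width"],ctrl.tcp_to_tips); print(s["eef_rot"]); print(optics.camera_params("wrist"))
E
```

```text
pics
top {'mtx': array([[381.37489456,   0.        , 275.54685018],
       [  0.        , 381.37489456, 211.9949676 ],
       [  0.        ,   0.        ,   1.        ]]), 'R': array([[ 0.02577634, -0.99920169,  0.03052167],
       [-0.99667874, -0.02804656, -0.07645187],
       [ 0.07724686, -0.02844965, -0.99660601]]), 't': array([-11.98468515, 622.82678776, 771.77824263])} 0.9958971088435374
scene {'mtx': array([[469.92520323,   0.        , 275.70951916],
       [  0.        , 469.92520323, 207.73930847],
       [  0.        ,   0.        ,   1.        ]]), 'R': array([[ 0.61783643,  0.78594483,  0.02385109],
       [ 0.46187639, -0.33820157, -0.81993286],
       [-0.63635551,  0.51760065, -0.57196261]]), 't': array([-361.73926556, -177.81960697, 1184.46751415])} 0.9958843537414966
0.1 [ 248.76297446 -517.69348333  255.21601266] [ 0.55343681  0.72827171 -0.02628256] 85.32148928506962 25.0
[[ 9.01397594e-01  4.32991841e-01 -6.66160247e-04]
 [ 4.32992269e-01 -9.01395391e-01  2.01119319e-03]
 [ 2.70356467e-04 -2.10132694e-03 -9.99997756e-01]]
{'mtx': array([[292.3604967 ,   0.        , 277.07475838],
       [  0.        , 292.3604967 , 208.6105631 ],
       [  0.        ,   0.        ,   1.        ]]), 'T_tool_cam': array([[ 1.60790511e-03, -9.61043839e-01, -2.76391305e-01,
         6.98707024e+01],
       [ 9.99998666e-01,  1.62492818e-03,  1.67428388e-04,
        -1.79887197e-01],
       [ 2.88210000e-04, -2.76391206e-01,  9.61045170e-01,
        -1.17908800e+02],
       [ 0.00000000e+00,  0.00000000e+00,  0.00000000e+00,
         1.00000000e+00]])}
```

View pics/top0.png

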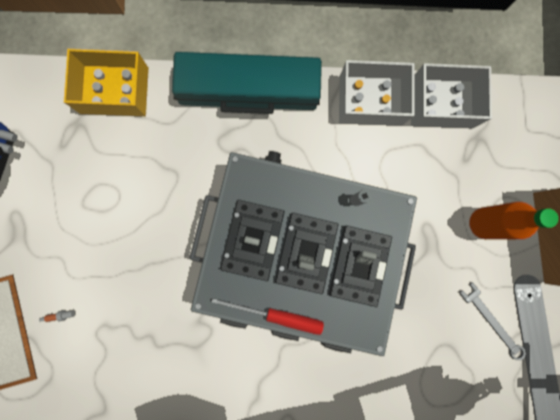

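View pics/scene0.png

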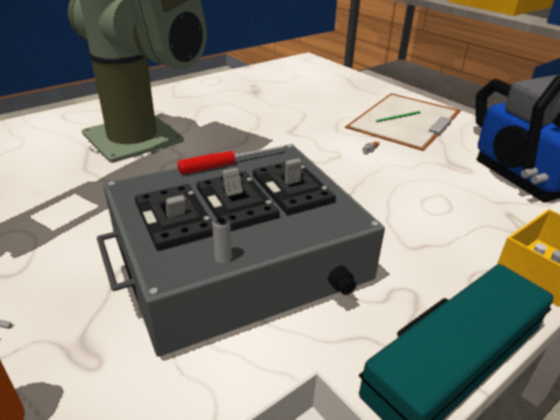

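The top view shows the box turned by about -13°, with bays at about (253,240), (308,254) and (363,266), the screwdriver at (295,320) and the socket at (355,198). The levers are too small to judge here, so I'll take them from the depth.

```bash
cat > h.py <<'E'
import numpy as np,cv2
def cloud(n):
    z=np.load(n+"0.npz"); d=z["d"]; v,u=np.mgrid[:d.shape[0],:d.shape[1]]; K=z["mtx"]
    c=np.stack([(u-K[0,2])/K[0,0]*d,(v-K[1,2])/K[1,1]*d,d],-1)
    return z["im"],(c-z["t"])@z["R"]
E
python3 - <<'E'
from h import *
im,P=cloud("top"); Z=P[...,2]
m=((Z>105)&(Z<190)).astype(np.uint8)
n,l,st,ce=cv2.connectedComponentsWithStats(m)
i=l[260,300]; pts=P[l==i]
q=pts[(pts[:,2]<150)][:,:2].astype(np.float32); r=cv2.minAreaRect(q); print("rect",r)
print("plate z",np.median(Z[(l==i)&(Z<127)]))
c=np.array(r[0]); a=np.deg2rad(r[2]); 
while a>np.pi/4:a-=np.pi/2
print("yaw",a,c)
R=np.array([[np.cos(a),-np.sin(a)],[np.sin(a),np.cos(a)]])
for name in("top","scene"):
    im,P=cloud(name); L=np.dstack([(P[...,:2]-c)@R,P[...,2:]])
    for y0 in(100,0,-100):
        k=(abs(L[...,1]-y0)<25)&(abs(L[...,0])<50)&(L[...,2]>150)&(L[...,2]<200)
        p=L[k]; 
        if len(p)==0: print(name,y0,"none");continue
        t=p[p[:,2]>p[:,2].max()-8]
        print(name,y0,len(p),"zmax",p[:,2].max(),"top mean",t.mean(0),"ext",p.min(0),p.max(0))
    k=(abs(L[...,0]-110)<60)&(abs(L[...,1])<150)&(L[...,2]>150)&(L[...,0]>72);print("socket",L[k].mean(0),L[k].max(0))
    k=(L[...,0]<-72)&(L[...,0]>-150)&(abs(L[...,1])<170)&(L[...,2]>128)&(L[...,2]<200);print("screw",L[k].min(0),L[k].max(0))
E
```

```text
rect ((543.9386596679688, -49.72560119628906), (360.4515075683594, 300.8199768066406), 78.16097259521484)
plate z 121.22093222519165
yaw -0.20663000844734047 [543.93865967 -49.7256012 ]
top 100 98 zmax 177.26011616331542 top mean [ -1.32144657  99.98281665 174.58434698] ext [ -6.85952834  87.21001827 170.33394713] [  4.11677954 112.8247704  177.26011616]
top 0 153 zmax 173.85937589805152 top mean [-20.57619838   0.84543894 170.28044773] ext [-26.55187232 -12.21106997 150.70297474] [ -9.5998798   13.37007274 173.8593759 ]
top -100 161 zmax 173.53380502504388 top mean [ 20.52718588 -99.00727385 169.99862378] ext [   9.69581743 -113.20369937  150.46241301] [ 26.597491   -86.25542334 173.53380503]
socket [112.16769889 -62.49878563 175.2598619 ] [125.94429215 -55.5369078  188.90759696]
screw [-134.44484012  -55.27884864  130.6152784 ] [-108.51484971  144.20904269  149.76932626]
scene 100 243 zmax 175.93037452676347 top mean [  2.18434006  96.50310417 172.50661419] ext [ -5.68361546  84.5480584  150.54862548] [  6.69442068 111.01861514 175.93037453]
scene 0 264 zmax 173.26784221467804 top mean [-16.8650071   -3.06817579 168.91565471] ext [-24.54851258 -15.12704631 150.34868573] [ -8.29965193  11.19101013 173.26784221]
scene -100 242 zmax 172.41005285575577 top mean [  24.61492024 -102.11572346  169.03159412] ext [  15.56622261 -114.48445373  150.22446645] [ 29.330624   -88.5303471  172.41005286]
socket [123.54527464 -71.0176205  169.49615436] [129.49080931 -57.16165955 186.35603782]
screw [-129.45127806  -57.64176005  128.1250074 ] [-106.10554702  141.87594733  147.52673714]
```

```bash
cat >> h.py <<'E'
A=-0.2066; C=np.array([543.9,-49.7])
ex=np.array([np.cos(A),np.sin(A),0]); ey=np.array([-np.sin(A),np.cos(A),0])
ROT=np.column_stack([ex,-ey,[0,0,-1]])
def W(x,y,z): return [*(C+x*ex[:2]+y*ey[:2]),z]
def loc(p): p=np.asarray(p); return np.concatenate([(p[...,:2]-C)@np.column_stack([ex[:2],ey[:2]]),p[...,2:]],-1)
def wrist(optics,s,fn):
    im,d=optics.grab_frame("wrist"); c=optics.camera_params("wrist"); K=c["mtx"]; T=c["T_tool_cam"]
    cv2.imwrite(fn,im[:,:,::-1]); v,u=np.mgrid[:d.shape[0],:d.shape[1]]
    p=np.stack([(u-K[0,2])/K[0,0]*d,(v-K[1,2])/K[1,1]*d,d],-1)@T[:3,:3].T+T[:3,3]
    return im,loc(p@np.array(s["eef_rot"]).T+s["eef_pos"])
def lever(L,y0=100):
    k=(abs(L[...,1]-y0)<22)&(abs(L[...,0])<45)&(L[...,2]>155)&(L[...,2]<185)
    p=L[k]; t=p[p[:,2]>p[:,2].max()-6] if len(p) else p
    return (len(p),t.mean(0).round(1),p.min(0).round(1),p.max(0).round(1)) if len(p) else None
E
python3 - <<'E'
from plant import ctrl,sensors,optics
from h import *
ctrl.move_ptp(W(-45,98.5,280),ROT); ctrl.gripper_to(0,force=60); ctrl.hold(.3)
s=sensors.read_state(); print(s["t"],loc(np.array(s["eef_pos"])),s["grip_width"],ctrl.tcp_to_tips,s["force"],s["q"])
im,L=wrist(optics,s,"pics/w1.png")
for y in(100,0):print(lever(L,y))
k=(abs(L[...,1]-100)<80)&(L[...,2]>190); p=L[k]; print("finger pts",len(p),p.min(0),p.max(0))
E
```

```text
3.4333 [-44.9997255   98.51456405 279.99557995] 0.10754085969076174 25.0 [0.14119177 0.27170749 0.08070966] [-5.83893870e-02  7.73705008e-02  1.63851385e+00  1.46833396e-05
  1.42570764e+00  1.71899194e+00]
(517, array([ -0.9,  98.2, 173.7]), array([ -7.1,  85.4, 155.2]), array([  4.4, 110.9, 176.3]))
(697, array([-19.9,  -0.6, 169.5]), array([-25.8, -14. , 155. ]), array([-11.3,  11.7, 172. ]))
finger pts 55079 [-57.31728516  35.79631665 258.04768858] [ 24.87382719 160.13719151 397.90447916]
```

View pics/w1.png

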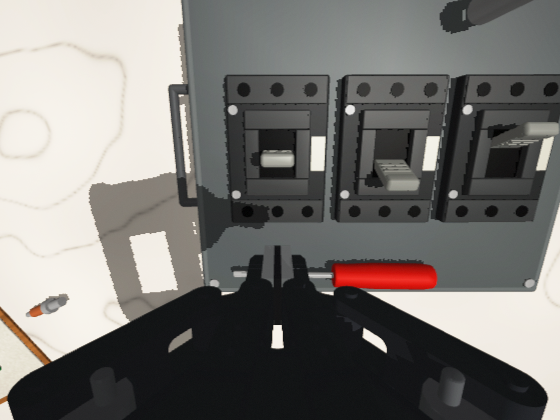

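The wrist view shows the tripped lever upright at (277,158). The middle one is off at (402,180) and the right one on at (525,132). The closed fingertips sit 25 mm ahead of the TCP. Next is the push to off from the far side, feeling for the stop.

```bash
python3 - <<'E'
from plant import ctrl,sensors,optics
from h import *
Y,Z=98.2,179
ctrl.move_l(W(29,Y,240),ROT); 
print(ctrl.move_l(W(29,Y,Z),vel=60,threshold=5)); ctrl.hold(.3)
def F(n=4):
    f=[]
    for _ in range(n): f.append(np.array(sensors.read_state()["force"])); ctrl.hold(.01)
    return np.mean(f,0)
F0=F(); print("F0",F0)
f=lambda:float((F()-F0)@ex)
print("contact",ctrl.move_l(W(13,Y,Z),vel=25,threshold=3)); 
x=loc(np.array(sensors.read_state()["eef_pos"]))[0]; print(x)
log=[];prev=f();x0=x
while x>-32:
    st=1.0 if x>4 else .5
    x-=st
    hit=ctrl.move_l(W(x,Y,Z),vel=12,threshold=4)
    g=f(); log.append((round(x,1),round(loc(np.array(sensors.read_state()["eef_pos"]))[0],2),round(g,2),hit))
    if g>15 or (x<2 and g-prev>1.8) or (hit and g>8): break
    prev=g
for l in log: print(*l)
print(sensors.read_state()["t"])
E
```

```text
False
F0 [ 0.25110912 -0.07890684  0.04783871]
contact True
15.159357730218701
14.2 14.79 3.43 False
13.2 13.84 5.03 False
12.2 12.83 4.61 False
11.2 11.92 4.54 False
10.2 10.98 5.51 False
9.2 10.1 5.27 False
8.2 9.17 5.81 False
7.2 8.22 6.32 False
6.2 7.3 6.17 False
5.2 6.37 6.32 False
4.2 5.47 7.04 False
3.2 4.53 7.35 False
2.7 4.13 7.42 False
2.2 3.71 7.57 False
1.7 3.26 8.39 False
1.2 2.82 8.37 False
0.7 2.41 8.84 False
0.2 1.99 8.99 False
-0.3 1.58 9.74 False
-0.8 1.17 9.49 False
-1.3 0.75 9.77 False
-1.8 0.36 9.97 False
-2.3 -0.06 9.85 False
-2.8 -0.47 10.15 False
-3.3 -0.88 10.77 False
-3.8 -1.28 10.53 False
-4.3 -1.71 10.42 False
-4.8 -2.09 10.94 False
-5.3 -2.53 11.42 False
-5.8 -2.93 11.46 False
-6.3 -3.32 11.48 False
-6.8 -3.74 12.01 False
-7.3 -4.21 12.02 False
-7.8 -4.67 12.35 False
-8.3 -5.07 12.15 False
-8.8 -5.51 12.89 False
-9.3 -5.96 12.97 False
-9.8 -6.4 12.27 False
-10.3 -6.81 13.53 False
-10.8 -8.06 11.78 False
-11.3 -8.19 13.16 False
-11.8 -8.61 12.96 False
-12.3 -9.04 12.69 False
-12.8 -9.29 13.6 False
-13.3 -9.4 15.09 False
19.05
```

```bash
python3 - <<'E'
from plant import ctrl,sensors,optics
from h import *
Y,Z=98.2,179
P=lambda:(loc(np.array(sensors.read_state()["eef_pos"])).round(2), round(float((np.array(sensors.read_state()["force"])-[.25,-.08,.05])@ex),2))
print(P()); ctrl.move_l(W(-13.8,Y,Z),vel=10,threshold=3); ctrl.hold(.1); print(P())
for x in (0,10,27): ctrl.move_l(W(x,Y,Z),vel=50); print(P())
ctrl.move_l(W(27,Y,240),vel=120); ctrl.move_l(W(-64,Y,240),vel=120)
ctrl.hold(.1)
s=sensors.read_state(); im,L=wrist(optics,s,"pics/w2.png"); print(s["t"],s["force"])
for y in(100,0):print(lever(L,y))
E
```

```text
(array([ -9.4 ,  97.96, 178.8 ]), 15.34)
(array([ -9.53,  97.96, 178.82]), 16.07)
(array([ -1.32,  98.19, 178.22]), 0.29)
(array([ 10.19,  98.21, 179.05]), 0.2)
(array([ 27.2 ,  98.16, 178.91]), -0.64)
22.3333 [-0.42854868 -0.29620463  0.10416369]
(911, array([-25. ,  98.2, 167.8]), array([-31.3,  85.3, 155. ]), array([-15.5, 111.2, 170.8]))
(1051, array([-20.1,  -0.4, 169.5]), array([-26. , -14.7, 155. ]), array([-11.2,  12.1, 172.1]))
```

View pics/w2.png

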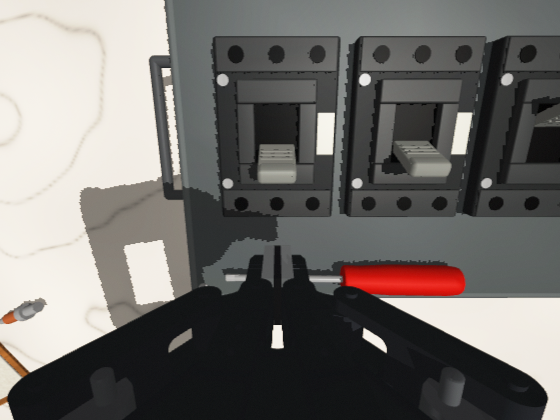

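The lever stays latched off: the left lever's head is at (277,170), tip x about -25 mm. The near side is free, so I'll throw it on.

```bash
python3 - <<'E'
from plant import ctrl,sensors,optics
from h import *
Y,Z=98.2,177
P=lambda:(loc(np.array(sensors.read_state()["eef_pos"])).round(2), np.array(sensors.read_state()["force"]).round(1))
print(ctrl.move_l(W(-62,Y,Z),vel=80,threshold=5)); ctrl.hold(.1)
for x in (-40,-30,-22,-17,-13,-9,-6,-4):
    h=ctrl.move_l(W(x,Y,Z),vel=30,threshold=14); print(x,h,*P())
    if h: break
ctrl.hold(.2); print(sensors.read_state()["t"],*P())
ctrl.move_l(W(-40,Y,Z),vel=80); ctrl.move_l(W(-55,Y,245),vel=120); ctrl.hold(.1)
s=sensors.read_state(); im,L=wrist(optics,s,"pics/w3.png"); print(s["t"],s["force"])
for y in(100,0):print(lever(L,y))
E
```

```text
False
-40 False [-41.81  98.23 176.75] [-6.8  0.4  4.6]
-30 False [-31.42  98.34 176.86] [-4.7  1.3  3. ]
-22 False [-21.99  98.26 176.93] [-2.6  0.3  0.9]
-17 False [-16.44  98.13 176.97] [0.2 0.3 0.4]
-13 False [-12.51  98.12 177.1 ] [ 0.2 -0.7 -0.9]
-9 False [ -8.72  98.18 177.06] [ 0.1  0.3 -0.4]
-6 False [ -5.81  98.18 177.01] [ 0.  -0.4 -0.6]
-4 False [ -3.9   98.21 177.  ] [-0.5  0.4  0. ]
26.7917 [ -4.07  98.21 176.97] [ 0.  -0.4 -0.1]
28.225 [-0.62145672  0.67226957  0.50899742]
(974, array([ 22.1,  98.3, 169.4]), array([ 12.3,  85.3, 155. ]), array([ 27.6, 111.3, 172.2]))
(1001, array([-20.2,  -0.7, 169.7]), array([-25.9, -14.2, 155. ]), array([-11.1,  11.7, 173.1]))
```

View pics/w3.png

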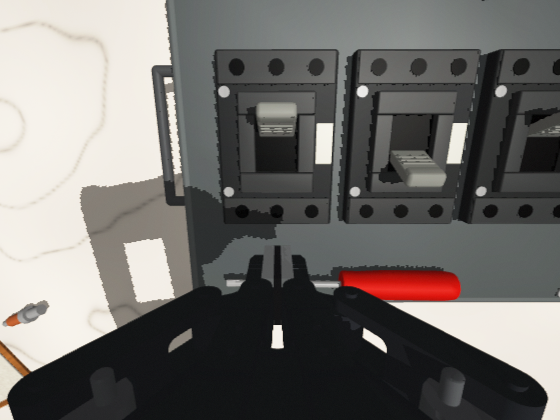

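The left lever is now fully on, with its head at (277,112) and tip x about +22 mm. The middle lever and the screwdriver are unchanged, and the arm is clear.

```bash
python3 -c "
from plant import ctrl
print(ctrl.finish_job())"
```

```text
the job is handed in; nothing more can be done
None
```

The tripped breaker (left bay) was pushed to off until it latched, at about 16 N peak, then thrown fully on, where it stays with its tip at about +22 mm; nothing else was touched, and I handed the job in at about 28 s.

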